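Lay knife-handle blocks in their gluing cradles

TASK

Lay each of the four wooden knife-handle blocks in the gluing cradle made for its length, the shortest block in the shortest cradle and so on up to the longest, each flat on the pocket floor inside the rim with its rivet dots up. Leave the round wooden stub and the mushroom-shaped knob where they stand.

Things in the scene. Friction and masses are not known exactly. Their poses are not given: they have to be found in the camera images.
- small_block: The shortest of four pale wooden knife-handle blocks, with two small flush brass rivet dots on top; 65 long (its x axis) x 34 wide (y) x 24 mm high (z), lying loose on its broad face. Origin: centre of its underside. End for end it is the same.
- medium_block: The second shortest of four pale wooden knife-handle blocks, with two small flush brass rivet dots on top; 85 long (its x axis) x 34 wide (y) x 24 mm high (z), lying loose on its broad face. Origin: centre of its underside. End for end it is the same.
- large_block: The second longest of four pale wooden knife-handle blocks, with two small flush brass rivet dots on top; 105 long (its x axis) x 34 wide (y) x 24 mm high (z), lying loose on its broad face. Origin: centre of its underside. End for end it is the same.
- longest_block: The longest of four pale wooden knife-handle blocks, with two small flush brass rivet dots on top; 125 long (its x axis) x 34 wide (y) x 24 mm high (z), lying loose on its broad face. Origin: centre of its underside. End for end it is the same.
- small_cradle: Shortest of four fixed gluing cradles: grey painted base, low dark steel rim round a pocket 81 (x) x 50 mm (y), for the 65 mm block with 8 mm spare on every side. Pocket floor 8, rim top 13 mm above bench; outside 93 x 62 mm. A tang shows in the pocket; a flat steel blade, about 100 mm, sticks out at the +x end, below rim height. Origin: on the bench under the pocket's centre.
- medium_cradle: Second shortest of four fixed gluing cradles: grey painted base, low dark steel rim round a pocket 101 (x) x 50 mm (y), for the 85 mm block with 8 mm spare on every side. Pocket floor 8, rim top 13 mm above bench; outside 113 x 62 mm. A tang shows in the pocket; a flat steel blade, about 125 mm, sticks out at the +x end, below rim height. Origin: on the bench under the pocket's centre.
- large_cradle: Second longest of four fixed gluing cradles: grey painted base, low dark steel rim round a pocket 121 (x) x 50 mm (y), for the 105 mm block with 8 mm spare on every side. Pocket floor 8, rim top 13 mm above bench; outside 133 x 62 mm. A tang shows in the pocket; a flat steel blade, about 150 mm, sticks out at the +x end, below rim height. Origin: on the bench under the pocket's centre.
- longest_cradle: Longest of four fixed gluing cradles: grey painted base, low dark steel rim round a pocket 141 (x) x 50 mm (y), for the 125 mm block with 8 mm spare on every side. Pocket floor 8, rim top 13 mm above bench; outside 153 x 62 mm. A tang shows in the pocket; a flat steel blade, about 180 mm, sticks out at the +x end, below rim height. Origin: on the bench under the pocket's centre.
- stub: A round pale wooden dowel stub standing on end, 40 mm in diameter, 30 mm high; loose, not a handle block, to be left alone. Origin: centre of its underside.
- knob: A turned pale wooden mushroom-shaped knob, 46 mm across, 38 mm high, standing on its stem; loose, not a handle block, to be left alone. Origin: centre of its underside.
Things that resemble listed ones, but are neither listed nor needed, are in the scene too. Leave any blue or orange look-alike of the small_block alone.

How it is judged (in metres and radians):
At the end, for the whole second after the job is handed in: Each block lies in the cradle of its own length, centred within 14 mm, its underside on the pocket floor (within 2.5 mm), rivets up and level within 0.1 rad, at rest (horizontal distance between small_block and small_cradle below 0.014 m and z of small_block in the frame of small_cradle below 0.0105 m and angle between each of small_block, medium_block, large_block, longest_block's own z axis and vertical below 0.1 rad and linear speed of each of small_block, medium_block, large_block, longest_block below 0.02 m/s and horizontal distance between medium_block and medium_cradle below 0.014 m and z of medium_block in the frame of medium_cradle below 0.0105 m and horizontal distance between large_block and large_cradle below 0.014 m and z of large_block in the frame of large_cradle below 0.0105 m and horizontal distance between longest_block and longest_cradle below 0.014 m and z of longest_block in the frame of longest_cradle below 0.0105 m); the robot touches nothing.
It fails at once if the stub is disturbed (shifted more than 20 mm) (distance of stub from where it was at the start of the episode above 0.02 m).
It fails at once if the knob is disturbed (shifted more than 20 mm) (distance of knob from where it was at the start of the episode above 0.02 m).
It also fails if it takes over 109 s, if anything falls off the work surface, if the arm or the gripper's body presses on something with over 40 N, if the wrist force passes 120 N, or if a joint passes its speed limit or range.

ROBOT

A 6-joint arm with a two-finger parallel gripper is mounted at the origin on the work surface. World frame = base frame: x ahead of the robot, y to its left, z up, the work surface at z = 0. Lengths are in mm, angles in degrees, forces in N, time in s.
With the tool pointing down it reaches from about 300 to 850 mm from the base axis. Payload 4.2 kg.
Tool frame: the origin (TCP) lies midway between the tips of the shut fingers; the grasp point (between the pads) lies 19 mm behind it (pinch_z is the distance from the TCP to the grasp point, in mm); z points along the fingers, y is the line along which they close (so a half turn about z gives the same grasp; the last joint's range is limited). The gripper opens to 91 mm and grips with 3 to 60 N. Pads are 32 mm wide; open, the fingers measure 118 mm over their backs; the gripper's body (76 mm by 178 mm) begins 60 mm behind the grasp point.
Start: joints at [63.942, 18.312, 89.639, -0, 72.044, -1.146], TCP at [242.211, 521.514, 213.976] pointing down, gripper open.
Joint ranges: [-177.97, 177.97], [-48.28, 115.42], [12.27, 149.76], [-77.06, 257.06], [2.81, 150.46], [-146.56, 146.56]. Speed limits (degrees/s): [147.25, 147.25, 180, 180, 180, 180].

INTERFACE

Orientations are given as [roll, pitch, yaw] about the fixed x, y, z axes, in that order (R = Rz(yaw) Ry(pitch) Rx(roll)).
In Python, from workcell import * gives the robot as it stands.
- The arm moves only by the tool step_arm, never from a script. Its argument "steps" is a list of rows, each a list of 7 numbers: the turn, a rotation vector about the tool's x, y, z in degrees, then the shift along the tool's x, y, z in mm, then the opening, from 0 (shut) to 1 (fully open). In form: [[rx, ry, rz, x, y, z, hand], ...]. A call has exactly 8 rows; each row shifts and turns the commanded pose from where the row before left it, along the tool's axes as they then stand; what a row does not reach is not made up. A row lasts 1/8 s, in which the tool goes at most 62.5 mm and 10.7 degrees, less where a joint would pass 70% of its speed; a pose out of reach is approached as far as the arm can. A call is refused whole if a number of a shift passes 62.5 or a number of a turn 10.7, either way. A call with a gripper value outside its range is refused whole. The fingers move at their own pace and stop on an object; "force" is the grip in N (left out, the last holds). Time passes only in rows, so rows that do not move let the fingers close, or fill a call up. It gives the time, the measured TCP pose, the force, the opening and the grip force at its end, in the units of the state.
- state(): the state, without advancing time (a new reading comes with each control period).
- grab_frame(name): name is "scene" or "top" or "wrist"; returns a dict with "image" (384x512x3 uint8, blue, green, red), "fovy" (degrees; the focal length in pixels is half the picture's height over the tangent of half this angle, whatever the lens; pixels are square), "cx", "cy" (the principal point, pixels), "origin" and "rotation" of the camera in the world; the wrist camera has in their place "tool_from_camera" (4x4, takes a point from camera to tool coordinates, whose origin is the TCP and whose axes are the flange's). Camera axes: x right, y down, z forward; pixel columns grow to the right and rows downward; lengths in mm; the calibration is good to about 2 mm. A picture is of the moment at which its call begins: read the wrist's pose just before it. There is no depth.
- job_done(): hands the job in; it is judged then, once.
The state is a dict: "time_s": time; "qpos": joint angles; "qvel": joint speeds; "effort": joint torques, N m; "ee_pos": TCP position; "ee_rot": TCP orientation; "force": force on the tool from outside, world axes, zero at the start; "torque": the same for the moment, N m; "gripper_width": finger opening in mm; "gripper_force": force on a finger pad.
Only numpy, scipy, OpenCV 4.12 (cv2) and the standard library are available. Lean on these libraries where they do the work, as an engineer would, in place of code of your own. Each camera call takes 0.05 s, during which the arm holds its last target. There are 200 camera calls.

## Working session

There is one attempt and no reset: what is moved stays moved. The work goes in short steps, Python scripts to look and compute and a tool call to move; the robot and the scene stay as the last step left them, time stands still between calls to the robot, and variables do not carry over. Pictures are saved under pics/ and viewed, at most 14 in all, crops included, and the job is handed in when it is done.

Besides the shell and the picture viewer there is one more tool, called after "Emit:" as a command line: name --pt "numbers of a row" for each row, then --argument value for the rest. step_arm: Moves the arm, as the interface text tells. Its arguments: {"type":"object","properties":{"steps":{"type":"array","items":{"type":"array","items":{"type":"number"}}},"force":{"type":"number"}},"required":["steps"]}

```bash
mkdir -p pics; ls; python3 - <<'E'
from workcell import *
import cv2,pickle
s=state();print(s)
for n in("top","scene"):
    f=grab_frame(n);pickle.dump(f,open(n+"0.pkl","wb"));print(n,f["fovy"],f["cx"],f["cy"],f["origin"],f["rotation"])
    cv2.imwrite(f"pics/{n}0.png",cv2.resize(f["image"],(800,600),interpolation=cv2.INTER_CUBIC))
E
```

```text
pics
{'time_s': 0.0, 'qpos': array([ 6.39401528e+01,  1.83518777e+01,  8.97061013e+01, -1.08194047e-03,
        7.20443528e+01, -1.14741118e+00]), 'qvel': array([-0.02876224, -0.05655628,  0.00662514,  0.13326716, -0.02863565,
       -0.13799429]), 'effort': array([-3.61851289e-04, -4.12464094e+01, -2.31972921e+01,  7.27709010e-02,
        4.57828317e-02, -1.47779515e-04]), 'ee_pos': array([242.00456815, 521.03400187, 213.11998103]), 'ee_rot': array([-1.79897668e+02, -1.02073002e-03,  1.55087897e+02]), 'force': array([ 0.38286058, -0.00594153, -0.56637583]), 'torque': array([ 0.04257401, -0.0237997 ,  0.05090518]), 'gripper_force': 0.0, 'gripper_width': 91.30912052601774}
top 45.0997706418337 249.79320842053943 188.11385888442936 [ 314.74555343   20.02316131 1176.73674839] [-1.72113919e+02 -2.83641553e-02 -9.00780846e+01]
scene 45.774787056699154 252.50716238572195 181.51532168357036 [1155.28228849  332.9683572   955.58585931] [-140.87479387    0.82193097  112.85211634]
```

View pics/top0.png

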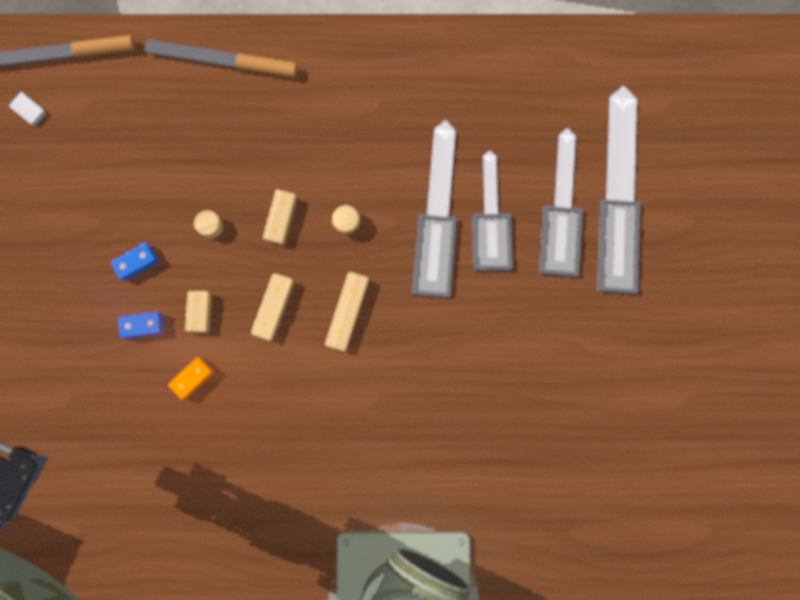

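View pics/scene0.png

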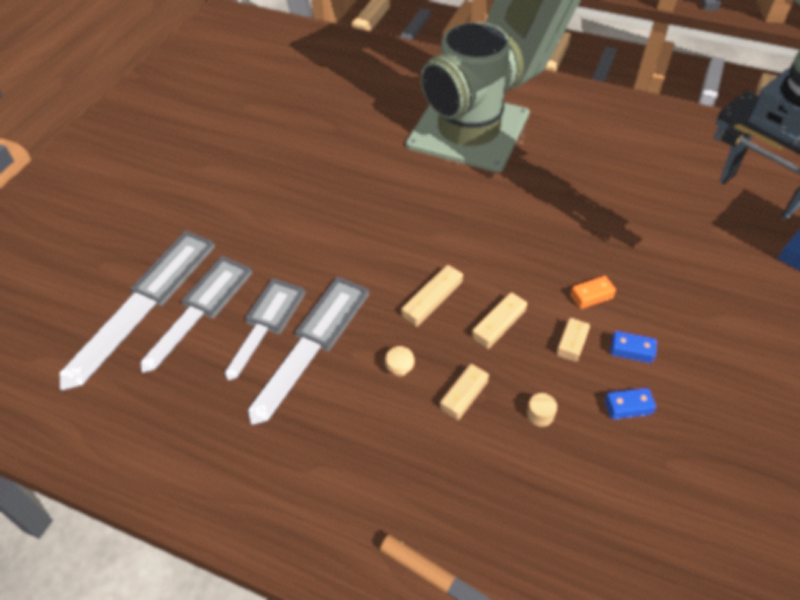

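Top view (800x600): the pale blocks are at (197,311), (280,217), (272,307) and (347,312). The stub is at (208,224) and the knob at (346,218). Cradles are at (435,255), (492,242), (562,240) and (619,246). The look-alikes are blue at (134,261) and (140,325), and orange at (190,378). The scene view matches this layout.

```bash
cat > h.py <<'E'
import numpy as np,cv2,pickle
from scipy.spatial.transform import Rotation as Ro
def rot(f):
    r=np.array(f["rotation"]); return r if r.shape==(3,3) else Ro.from_euler("xyz",r,degrees=True).as_matrix()
def ray(f,p,z,o=None,R=None):
    o=np.array(f["origin"]) if o is None else o; R=rot(f) if R is None else R
    F=f["image"].shape[0]/2/np.tan(np.radians(f["fovy"]/2)); p=np.atleast_2d(p).astype(float)
    d=np.c_[(p[:,0]-f["cx"])/F,(p[:,1]-f["cy"])/F,np.ones(len(p))]@R.T
    return (o+d*((z-o[2])/d[:,2])[:,None])[:,:2]
def rects(f,mask,z,amin=150,amax=9000,o=None,R=None):
    out=[]
    for c in cv2.findContours(mask,cv2.RETR_EXTERNAL,cv2.CHAIN_APPROX_NONE)[0]:
        A=cv2.contourArea(c)
        if not amin<A<amax: continue
        w=ray(f,c[:,0],z,o,R).astype(np.float32); (x,y),(a,b),t=cv2.minAreaRect(w)
        if a<b:a,b,t=b,a,t+90
        t=(t+90)%180-90
        m=c[:,0].mean(0); out.append((m.round(),round(x,1),round(y,1),round(a,1),round(b,1),round(t,1)))
    return out
def pale(im):
    h=cv2.cvtColor(im,cv2.COLOR_BGR2HSV); return cv2.inRange(h,(12,50,150),(28,165,255))
def grey(im,lo=50,hi=255):
    h=cv2.cvtColor(im,cv2.COLOR_BGR2HSV); return cv2.inRange(h,(0,0,lo),(180,70,hi))
E
python3 - <<'E'
from h import *
for n in("top","scene"):
    f=pickle.load(open(n+"0.pkl","rb"));im=f["image"];print(n)
    for r in rects(f,pale(im),12):print("P",*r)
    m=grey(im,60,165)
    for r in rects(f,m,10):print("G",*r)
    h=cv2.cvtColor(im,cv2.COLOR_BGR2HSV)
    if n=="top":
        for p in[(348,312),(435,255),(416,255),(425,255),(440,170),(475,242),(483,242),(380,400)]:
            print(p,h[int(p[1]*.64),int(p[0]*.64)])
E
```

```text
top
P [125. 199.] 450.0 334.7 69.8 38.5 -1.9
P [173. 196.] 457.1 213.6 110.9 38.6 -19.2
P [221. 199.] 449.3 92.1 131.3 38.5 -17.5
P [132. 142.] 596.6 324.0 44.1 42.2 89.9
P [220. 139.] 604.2 95.9 47.6 46.4 0.3
P [178. 138.] 608.2 204.5 91.3 38.2 -14.0
P [170.  40.] 873.9 232.1 102.0 26.1 81.1
P [64. 27.] 909.7 514.5 102.3 24.0 -82.8
G [ 17. 373.] 40.7 564.7 123.4 74.1 89.9
G [258. 363.] 59.8 0.0 231.2 114.1 89.9
G [360. 149.] 581.6 -262.9 149.5 66.6 -5.2
G [279. 157.] 565.0 -54.4 184.3 64.3 -5.4
G [398. 148.] 587.7 -358.7 218.6 67.7 -4.3
G [315. 140.] 610.5 -148.3 186.3 64.6 -1.0
G [22. 35.] 891.3 624.6 122.9 25.8 -82.5
G [122.  34.] 893.2 361.3 159.5 25.4 80.0
G [438.   3.] 976.9 -484.2 405.1 23.1 89.9
G [38.  4.] 978.1 588.2 208.9 23.0 89.9
(348, 312) [ 18  99 239]
(435, 255) [162   6 226]
(416, 255) [173  24 127]
(425, 255) [150   1 179]
(440, 170) [156   6 223]
(475, 242) [144  10 127]
(483, 242) [150   1 178]
(380, 400) [ 11 156 136]
scene
P [267. 360.] 871.8 228.7 102.4 24.3 80.7
P [347. 262.] 590.6 320.9 55.2 42.4 22.4
P [298. 250.] 605.4 202.7 97.0 41.7 -13.6
P [256. 230.] 592.7 90.4 55.4 44.5 22.3
P [367. 217.] 448.9 332.2 84.3 38.1 -0.0
P [320. 204.] 456.0 211.1 121.0 44.7 -18.5
P [277. 188.] 448.2 91.4 140.7 46.1 -16.2
P [  7. 102.] 442.3 -815.2 160.7 57.1 42.3
P [236.   9.] -317.4 -376.8 141.6 52.3 8.6
G [299. 379.] 884.1 304.4 48.7 23.5 79.9
G [ 76. 342.] 1010.8 -144.5 429.2 53.1 -89.9
G [174. 198.] 582.6 -146.4 128.4 70.7 0.4
G [206. 206.] 573.9 -53.8 197.8 70.8 -5.3
G [137. 186.] 580.4 -260.5 139.0 73.2 -5.3
G [106. 176.] 574.6 -355.5 185.9 74.3 -4.1
G [482. 100.] -112.6 542.4 166.9 123.5 -56.8
G [387.  40.] -326.1 212.6 139.3 29.8 -0.2
G [475.  43.] -367.3 477.0 381.8 295.7 3.2
G [266.  15.] -324.9 -247.8 141.9 37.4 -0.9
G [332.  38.] -242.8 13.6 742.4 389.9 -17.9
```

```bash
python3 - <<'E'
from h import *
f=pickle.load(open("top0.pkl","rb"));im=f["image"]
big=cv2.resize(im,None,fx=4,fy=4,interpolation=cv2.INTER_CUBIC)
g=dict(f);g["image"]=big;g["cx"]=4*(f["cx"]+.5)-.5;g["cy"]=4*(f["cy"]+.5)-.5
k=cv2.getStructuringElement(cv2.MORPH_ELLIPSE,(84,84))
m=cv2.morphologyEx(grey(big,60,255),cv2.MORPH_OPEN,k)
for r in rects(g,m,8,3000,1e5):print("open",*r)
# bright tang/floor inside the rim: pocket outline
m=cv2.morphologyEx(grey(big,60,150),cv2.MORPH_OPEN,np.ones((5,5)))
cs,hi=cv2.findContours(m,cv2.RETR_CCOMP,cv2.CHAIN_APPROX_NONE)
for c,h in zip(cs,hi[0]):
    if h[3]>=0 and cv2.contourArea(c)>2500:
        print("hole",c[:,0].mean(0).round(),cv2.minAreaRect(ray(g,c[:,0],10).astype(np.float32)))
for r in rects(g,pale(big),12,2000,1e5):print("P",*r)
cv2.imwrite("pics/crad.png",big[420:1280,200:1700][:, :][::2,::2])
E
```

```text
open [  20. 1455.] 49.8 610.2 53.7 32.0 4.2
open [1150. 1410.] 71.8 -69.2 70.6 60.2 89.9
open [ 970. 1467.] 52.1 28.0 159.2 101.3 89.9
open [1261.  618.] 566.2 -148.9 100.7 65.7 0.2
open [1113.  650.] 546.5 -53.2 146.7 64.9 -5.4
open [1437.  614.] 568.9 -262.4 123.8 67.2 -4.8
open [1585.  621.] 566.2 -358.3 175.8 68.4 -3.7
hole [1111. 1457.] ((46.93879699707031, -47.24673843383789), (109.32881927490234, 16.043729782104492), 61.43870544433594)
hole [1115.  656.] ((540.313720703125, -53.86543273925781), (48.600650787353516, 121.35929870605469), 84.60516357421875)
hole [1262.  620.] ((563.654052734375, -148.50013732910156), (49.86924362182617, 80.70448303222656), 89.92898559570312)
hole [1438.  619.] ((564.9857177734375, -262.1519775390625), (49.5054817199707, 100.89605712890625), 84.41509246826172)
hole [1587.  632.] ((555.7518310546875, -357.32861328125), (49.7535400390625, 140.80313110351562), 86.52200317382812)
P [503. 796.] 449.7 335.1 71.0 39.5 -1.9
P [694. 785.] 457.0 213.7 112.1 39.5 -19.2
P [886. 797.] 449.1 92.0 132.1 38.7 -17.7
P [529. 570.] 596.6 323.1 45.6 44.9 45.4
P [883. 559.] 603.6 95.0 48.3 47.7 0.6
P [713. 552.] 607.9 204.6 92.2 38.6 -14.1
P [680. 162.] 873.9 232.2 102.9 26.6 81.2
P [259. 111.] 909.6 514.4 103.8 24.5 -82.4
```

View pics/crad.png

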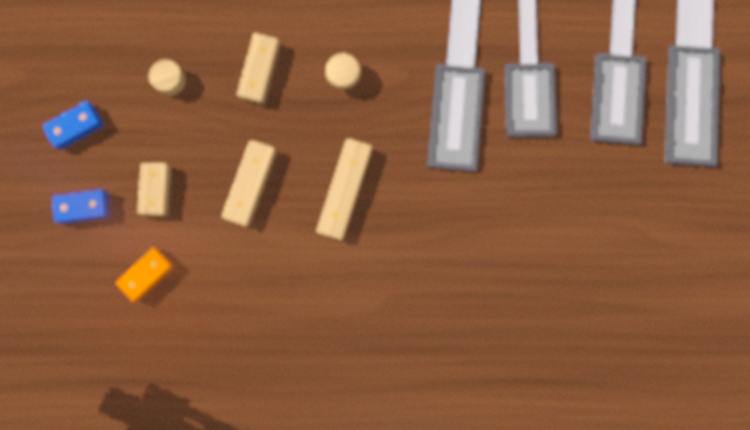

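Candidates for small_block in the crop are pale (152,188), blue (79,206) and (72,124), and orange (143,275); stub (166,77) and knob (343,70) are round. I choose the pale 65x34 block at (152,188). All pocket sizes match the given ones to within 1.5 mm, and the blocks measure 4–7 mm oversize, as the visible sides would explain.

```bash
cat > d.py <<'E'
import sys,numpy as np
from workcell import *
# usage: d.py x y z yaw -> remaining shift in tool axes, turn about tool z
s=state();x,y,z,w=map(float,sys.argv[1:5]);p=s["ee_pos"];a=np.radians(s["ee_rot"][2])
e=np.array([x,y,z])-p;dw=(w-s["ee_rot"][2]+180)%360-180
print("t",s["time_s"],"pos",p.round(1),s["ee_rot"].round(2),"w",round(s["gripper_width"],1),"F",s["force"].round(1))
print("now-axes dx,dy",(e[0]*np.cos(a)+e[1]*np.sin(a)).round(1),(e[0]*np.sin(a)-e[1]*np.cos(a)).round(1),"dz",(-e[2]).round(1),"rz",round(-dw,1))
a=np.radians(w);print("after turn dx,dy",(e[0]*np.cos(a)+e[1]*np.sin(a)).round(1),(e[0]*np.sin(a)-e[1]*np.cos(a)).round(1))
E
python3 d.py 449.8 335 110 178.1
```

```text
t 0.1 pos [242.  521.1 213.2] [-179.91   -0.    155.09] w 91.5 F [-0.1 -1.2 -0.9]
now-axes dx,dy -266.9 -81.3 dz 103.2 rz -23.0
after turn dx,dy -213.9 -179.1
```

Emit:
step_arm --pt "0 0 0 -53.4 -16 0 0.62" --pt "0 0 0 -53.4 -16 0 0.62" --pt "0 0 0 -53.4 -16 0 0.62" --pt "0 0 0 -53.4 -16 0 0.62" --pt "0 0 0 -53.4 -16 0 0.62" --pt "0 0 -7.7 0 0 34 0.62" --pt "0 0 -7.7 0 0 34 0.62" --pt "0 0 -7.6 0 0 34 0.62" --force 25

```text
time_s: 1.1
ee_pos: [450.6, 336.1, 110.7]
ee_rot: [-180.0, -0.0, 178.3]
force: [0.1, -0.3, 0.2]
gripper_width: 56.4
gripper_force: 0.0
```

```bash
python3 d.py 449.8 335 110 178.1
```

```text
t 1.1 pos [450.6 336.1 110.7] [-1.7999e+02 -2.0000e-02  1.7830e+02] w 56.4 F [ 0.1 -0.3  0.2]
now-axes dx,dy 0.8 -1.1 dz 0.7 rz 0.2
after turn dx,dy 0.8 -1.1
```

```bash
cat > wr.py <<'E'
import sys
from h import *
from workcell import *
s=state();f=grab_frame("wrist");T=np.array(f["tool_from_camera"])
Rt=Ro.from_euler("xyz",s["ee_rot"],degrees=True).as_matrix()
o=s["ee_pos"]+Rt@T[:3,3];R=Rt@T[:3,:3];print("cam",o.round(),"axis",R[:,2].round(2))
for r in rects(f,pale(f["image"]),float(sys.argv[2]),400,1e6,o,R):print(*r)
cv2.imwrite(f"pics/{sys.argv[1]}.png",f["image"])
E
python3 wr.py w1 12
```

```text
cam [368. 339. 281.] axis [ 0.29 -0.01 -0.96]
[244. 312.] 587.9 322.0 47.4 38.7 88.3
[247. 193.] 451.3 332.0 72.8 37.4 -1.9
[134. 205.] 459.8 219.2 107.0 57.8 -19.5
[ 15. 194.] 454.2 105.2 123.0 35.6 -16.0
```

View pics/w1.png

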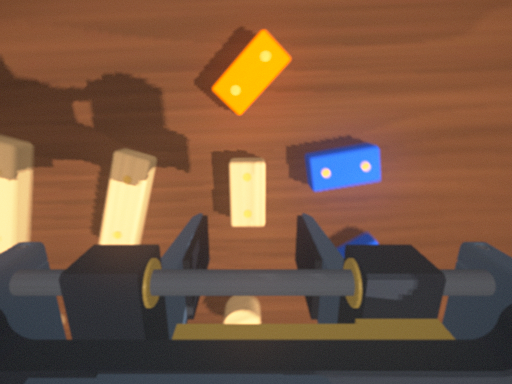

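The wrist view shows the pale, rivetted block at (247,193) midway between the fingertips, with the rivets up and the blue and orange look-alikes clear of the fingers. I'll descend and grip.

Emit:
step_arm --pt "0 0 0.2 0.5 -2 25 0.62" --pt "0 0 0 0 0 25 0.62" --pt "0 0 0 0 0 25 0.62" --pt "0 0 0 0 0 14 0.62" --pt "0 0 0 0 0 9 0.62" --pt "0 0 0 0 0 3.5 0.62" --pt "0 0 0 0 0 0 0" --pt "0 0 0 0 0 0 0" --force 25

```text
time_s: 2.15
ee_pos: [450.5, 334.8, 11.1]
ee_rot: [180.0, 0.1, 177.9]
force: [0.2, 0.9, -0.7]
gripper_width: 39.4
gripper_force: 0.1
```

Emit:
step_arm --pt "0 0 0 0 0 0 0" --pt "0 0 0 0 0 0 0" --pt "0 0 0 0 0 0 0" --pt "0 0 0 0 0 -5 0" --pt "0 0 0 0 0 -20 0" --pt "0 0 0 0 0 -25 0" --pt "0 0 0 0 0 -25 0" --pt "0 0 0 0 0 -25 0"

```text
time_s: 3.15
ee_pos: [449.8, 334.4, 111.1]
ee_rot: [-180.0, -0.0, 177.9]
force: [-0.5, 0.4, -0.2]
gripper_width: 33.7
gripper_force: 25.0
```

```bash
python3 d.py 562.5 -148.5 110 180
```

```text
t 3.15 pos [449.8 334.4 111.1] [-1.7999e+02 -3.0000e-02  1.7789e+02] w 33.7 F [-0.5  0.4 -0.2]
now-axes dx,dy -130.4 -478.4 dz 1.1 rz -2.1
after turn dx,dy -112.7 -482.9
```

Emit:
step_arm --pt "0 0 -2.1 0 0 0 0" --pt "0 0 0 -4 -17 0 0" --pt "0 0 0 -8 -35 0 0" --pt "0 0 0 -12 -50 0 0" --pt "0 0 0 -12 -50 0 0" --pt "0 0 0 -12 -50 0 0" --pt "0 0 0 -12 -50 0 0" --pt "0 0 0 -12 -50 0 0"

```text
time_s: 4.15
ee_pos: [520.9, 29.8, 108.9]
ee_rot: [-180.0, -0.2, 180.0]
force: [0.4, -0.1, -0.8]
gripper_width: 33.8
gripper_force: 25.0
```

Emit:
step_arm --pt "0 0 0 -12 -50 0 0" --pt "0 0 0 -12 -50 0 0" --pt "0 0 0 -10 -45 0 0" --pt "0 0 0 -5 -25 15 0" --pt "0 0 0 -2 -11 20 0" --pt "0 0 0 0 0 20 0" --pt "0 0 0 0 0 0 0" --pt "0 0 0 0 0 0 0"

```text
time_s: 5.15
ee_pos: [562.6, -148.8, 55.3]
ee_rot: [180.0, -0.0, 180.0]
force: [-0.2, 0.4, -0.2]
gripper_width: 33.3
gripper_force: 25.0
```

```bash
python3 d.py 563 -148.5 19.5 180; python3 wr.py w2 50
```

```text
t 5.15 pos [ 562.6 -148.8   55.3] [ 1.7999e+02 -4.0000e-02  1.7998e+02] w 33.3 F [-0.2  0.4 -0.2]
now-axes dx,dy -0.4 0.3 dz 35.8 rz -0.0
after turn dx,dy -0.4 0.3
cam [ 480. -148.  226.] axis [ 0.29 -0.   -0.96]
[252. 228.] 559.3 -148.5 60.1 36.6 -0.4
```

View pics/w2.png

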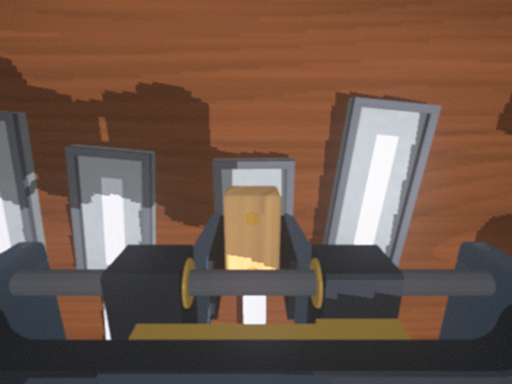

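The wrist view shows the block at (252,228) gripped level above the small cradle. The rim's near corners are at (214,158) and (294,158), and I'll check those by ray.

```bash
python3 - <<'E'
from h import *
from workcell import *
s=state();f=grab_frame("wrist");T=np.array(f["tool_from_camera"])
Rt=Ro.from_euler("xyz",s["ee_rot"],degrees=True).as_matrix()
o=s["ee_pos"]+Rt@T[:3,3];R=Rt@T[:3,:3]
print(ray(f,[(214,158),(294,158),(68,147),(155,151),(349,97),(440,106)],13,o,R).round(1))
print(ray(f,[(225,194),(280,194)],69,o,R).round(1))
E
```

```text
[[ 518.6 -176.8]
 [ 518.6 -117. ]
 [ 510.4 -284.5]
 [ 513.3 -220.4]
 [ 475.3  -80.1]
 [ 481.3  -14.9]]
[[ 529.3 -163.8]
 [ 529.3 -132.3]]
```

Emit:
step_arm --pt "0 0 0 -1.8 0.8 12 0" --pt "0 0 0 0 0 12 0" --pt "0 0 0 0 0 8 0" --pt "0 0 0 0 0 3.8 0" --pt "0 0 0 0 0 0 0" --pt "0 0 0 0 0 0 0" --pt "0 0 0 0 0 0 0.62" --pt "0 0 0 0 0 0 0.62"

```text
time_s: 6.25
ee_pos: [564.9, -147.7, 19.7]
ee_rot: [180.0, 0.0, 180.0]
force: [0.6, -0.8, -0.4]
gripper_width: 51.2
gripper_force: 0.0
```

Emit:
step_arm --pt "0 0 0 0 0 0 0.62" --pt "0 0 0 0 0 -10 0.62" --pt "0 0 0 0 0 -20 0.62" --pt "0 0 0 0 0 -30 0.62" --pt "0 0 0 0 0 -30 0.62" --pt "0 0 0 0 0 0 0.62" --pt "0 0 0 0 0 0 0.62" --pt "0 0 0 0 0 0 0.62"

```text
time_s: 7.25
ee_pos: [563.9, -147.5, 108.4]
ee_rot: [180.0, -0.1, 180.0]
force: [0.6, -0.2, -0.4]
gripper_width: 56.3
gripper_force: 0.0
```

```bash
python3 d.py 608 204 110 165.9; python3 wr.py w3 20
```

```text
t 7.25 pos [ 563.9 -147.5  108.4] [ 1.7996e+02 -1.4000e-01  1.7999e+02] w 56.3 F [ 0.6 -0.2 -0.4]
now-axes dx,dy -44.0 351.5 dz -1.6 rz 14.1
after turn dx,dy 42.9 351.6
cam [ 482. -147.  279.] axis [ 0.29  0.   -0.96]
[500. 232.] 605.2 94.6 51.8 26.8 14.6
[252. 198.] 566.3 -147.4 70.6 36.0 -0.0
[503. 115.] 490.4 66.6 54.4 23.1 14.6
```

View pics/w3.png

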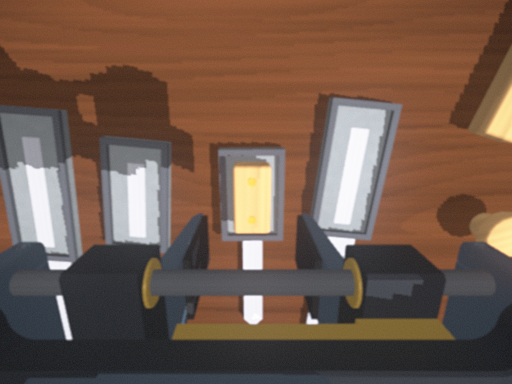

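The small block sits inside its rim, flat with the rivets up, at (252,198). Next is the medium block.

Emit:
step_arm --pt "0 0 7 0 0 0 0.62" --pt "0 0 7.1 0 0 0 0.62" --pt "0 0 0 5 41.6 -2 0.62" --pt "0 0 0 7 60 0 0.62" --pt "0 0 0 7 60 0 0.62" --pt "0 0 0 8 60 0 0.62" --pt "0 0 0 8 60 0 0.62" --pt "0 0 0 8 60 0 0.62"

```text
time_s: 8.3
ee_pos: [606.1, 195.9, 110.7]
ee_rot: [-180.0, -0.1, 165.9]
force: [1.1, -0.5, 0.8]
gripper_width: 56.7
gripper_force: 0.0
```

Emit:
step_arm --pt "0 0 0 0 10 0 0.62" --pt "0 0 0 0 0 0 0.62" --pt "0 0 0 0 0 0 0.62" --pt "0 0 0 0 0 0 0.62" --pt "0 0 0 0 0 0 0.62" --pt "0 0 0 0 0 0 0.62" --pt "0 0 0 0 0 0 0.62" --pt "0 0 0 0 0 0 0.62"

```text
time_s: 9.3
ee_pos: [608.8, 203.7, 111.7]
ee_rot: [180.0, 0.0, 165.9]
force: [-0.2, -0.2, -0.3]
gripper_width: 56.2
gripper_force: 0.0
```

```bash
python3 d.py 608 204 10.5 165.9; python3 wr.py w4 12
```

```text
t 9.3 pos [608.8 203.7 111.7] [179.99   0.   165.89] w 56.2 F [-0.2 -0.2 -0.3]
now-axes dx,dy 0.9 0.0 dz 101.2 rz -0.0
after turn dx,dy 0.9 0.0
cam [529. 224. 282.] axis [ 0.28 -0.07 -0.96]
[139. 216.] 606.0 85.0 51.6 48.5 -43.2
[250. 192.] 609.4 202.5 91.4 36.8 -14.0
[374. 151.] 598.8 326.0 44.1 43.8 71.6
[215.  43.] 474.5 205.6 70.6 38.0 -19.0
[78. 61.] 461.5 86.4 103.0 46.3 -17.4
```

Emit:
step_arm --pt "0 0 0 0 0 25 0.62" --pt "0 0 0 0 0 25 0.62" --pt "0 0 0 0 0 25 0.62" --pt "0 0 0 0 0 14 0.62" --pt "0 0 0 0 0 9 0.62" --pt "0 0 0 0 0 3 0.62" --pt "0 0 0 0 0 0 0" --pt "0 0 0 0 0 0 0"

```text
time_s: 10.35
ee_pos: [609.3, 203.9, 11.4]
ee_rot: [180.0, 0.1, 165.9]
force: [0.1, 0.7, 0.3]
gripper_width: 39.4
gripper_force: 0.0
```

Emit:
step_arm --pt "0 0 0 0 0 0 0" --pt "0 0 0 0 0 0 0" --pt "0 0 0 0 0 0 0" --pt "0 0 0 0 0 -5 0" --pt "0 0 0 0 0 -20 0" --pt "0 0 0 0 0 -25 0" --pt "0 0 0 0 0 -25 0" --pt "0 0 0 0 0 -25 0"

```text
time_s: 11.35
ee_pos: [608.5, 203.7, 111.2]
ee_rot: [-180.0, -0.0, 165.9]
force: [-0.2, -0.0, -0.6]
gripper_width: 33.9
gripper_force: 25.0
```

```bash
python3 d.py 565.5 -261.5 110 174.5
```

```text
t 11.35 pos [608.5 203.7 111.2] [-1.7999e+02 -4.0000e-02  1.6589e+02] w 33.9 F [-0.2 -0.  -0.6]
now-axes dx,dy -71.8 -461.7 dz 1.2 rz -8.6
after turn dx,dy -1.8 -467.2
```

Emit:
step_arm --pt "0 0 -8.6 0 0 0 0" --pt "0 0 0 0 -17 0 0" --pt "0 0 0 0 -35 0 0" --pt "0 0 0 0 -50 0 0" --pt "0 0 0 0 -50 0 0" --pt "0 0 0 0 -50 0 0" --pt "0 0 0 -0.8 -50 0 0" --pt "0 0 0 -1 -50 0 0"

```text
time_s: 12.35
ee_pos: [580.2, -99.4, 110.0]
ee_rot: [-180.0, -0.1, 174.3]
force: [0.3, -0.5, -0.7]
gripper_width: 33.9
gripper_force: 25.0
```

Emit:
step_arm --pt "0 0 0 0 -50 0 0" --pt "0 0 0 0 -50 0 0" --pt "0 0 0 0 -35 0 0" --pt "0 0 0 0 -20 15 0" --pt "0 0 0 0 -10 20 0" --pt "0 0 0 0 0 20 0" --pt "0 0 0 0 0 0 0" --pt "0 0 0 0 0 0 0"

```text
time_s: 13.35
ee_pos: [565.8, -261.0, 55.6]
ee_rot: [180.0, -0.0, 174.5]
force: [0.4, 0.2, -0.0]
gripper_width: 33.8
gripper_force: 25.0
```

```bash
python3 d.py 565.5 -261.5 19.8 174.5; python3 wr.py w5 50
```

```text
t 13.35 pos [ 565.8 -261.    55.6] [ 1.7999e+02 -1.0000e-02  1.7448e+02] w 33.8 F [ 0.4  0.2 -0. ]
now-axes dx,dy 0.2 -0.6 dz 35.8 rz -0.0
after turn dx,dy 0.2 -0.6
cam [ 484. -253.  226.] axis [ 0.29 -0.03 -0.96]
[252. 216.] 556.8 -259.7 71.7 36.4 -5.5
[403. 203.] 554.4 -160.3 62.5 35.1 -0.0
```

View pics/w5.png

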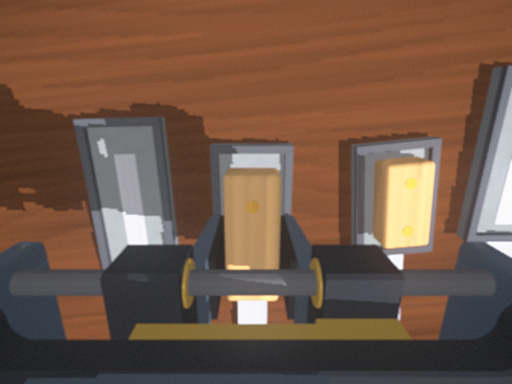

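The wrist view shows the medium block gripped at (252,216), aligned with its cradle whose rim corners are at (211,144) and (293,144). The small block is still seated at (403,203).

Emit:
step_arm --pt "0 0 0 0 -0.4 12 0" --pt "0 0 0 0 0 12 0" --pt "0 0 0 0 0 8 0" --pt "0 0 0 0 0 3.8 0" --pt "0 0 0 0 0 0 0" --pt "0 0 0 0 0 0 0" --pt "0 0 0 0 0 0 0.62" --pt "0 0 0 0 0 0 0.62"

```text
time_s: 14.4
ee_pos: [565.8, -261.7, 19.9]
ee_rot: [-180.0, 0.0, 174.5]
force: [-0.5, 0.3, -0.9]
gripper_width: 50.9
gripper_force: 0.0
```

Emit:
step_arm --pt "0 0 0 0 0 0 0.62" --pt "0 0 0 0 0 -10 0.62" --pt "0 0 0 0 0 -20 0.62" --pt "0 0 0 0 0 -30 0.62" --pt "0 0 0 0 0 -30 0.62" --pt "0 0 0 0 0 0 0.62" --pt "0 0 0 0 0 0 0.62" --pt "0 0 0 0 0 0 0.62"

```text
time_s: 15.4
ee_pos: [564.9, -261.3, 108.5]
ee_rot: [179.9, -0.1, 174.5]
force: [0.1, 0.9, 0.2]
gripper_width: 56.9
gripper_force: 0.0
```

```bash
python3 d.py 457 213.5 110 160.8; python3 wr.py w6 20
```

```text
t 15.4 pos [ 564.9 -261.3  108.5] [ 1.7994e+02 -1.4000e-01  1.7449e+02] w 56.9 F [0.1 0.9 0.2]
now-axes dx,dy 153.0 462.2 dz -1.5 rz 13.7
after turn dx,dy 258.0 412.9
cam [ 483. -253.  279.] axis [ 0.29 -0.03 -0.96]
[377. 186.] 566.9 -143.4 70.1 37.4 -1.2
[252. 195.] 566.2 -261.3 90.2 35.7 -5.5
```

Emit:
step_arm --pt "0 0 7 0 0 0 0.62" --pt "0 0 6.7 0 0 0 0.62" --pt "0 0 0 20 32 -2 0.62" --pt "0 0 0 30 48 0 0.62" --pt "0 0 0 32 51 0 0.62" --pt "0 0 0 32 51 0 0.62" --pt "0 0 0 32 51 0 0.62" --pt "0 0 0 32 51 0 0.62"

```text
time_s: 16.45
ee_pos: [490.2, 66.8, 111.3]
ee_rot: [-180.0, -0.0, 160.8]
force: [0.6, -0.0, -0.7]
gripper_width: 56.5
gripper_force: 0.0
```

Emit:
step_arm --pt "0 0 0 32 51 0 0.62" --pt "0 0 0 30 48 0 0.62" --pt "0 0 0 18 30 0 0.62" --pt "0 0 0 0 0 0 0.62" --pt "0 0 0 0 0 0 0.62" --pt "0 0 0 0 0 0 0.62" --pt "0 0 0 0 0 0 0.62" --pt "0 0 0 0 0 0 0.62"

```text
time_s: 17.45
ee_pos: [458.2, 212.7, 111.9]
ee_rot: [180.0, 0.0, 160.7]
force: [0.2, 0.5, -0.0]
gripper_width: 56.6
gripper_force: 0.0
```

```bash
python3 d.py 457 213.5 10.5 160.8; python3 wr.py w7 12
```

```text
t 17.45 pos [458.2 212.7 111.9] [179.99   0.   160.72] w 56.6 F [ 0.2  0.5 -0. ]
now-axes dx,dy 1.4 0.4 dz 101.4 rz -0.1
after turn dx,dy 1.4 0.4
cam [380. 240. 282.] axis [ 0.28 -0.1  -0.96]
[131. 205.] 431.2 96.5 86.6 44.7 -18.1
[263. 199.] 464.5 219.3 117.7 56.3 -19.8
```

View pics/w7.png

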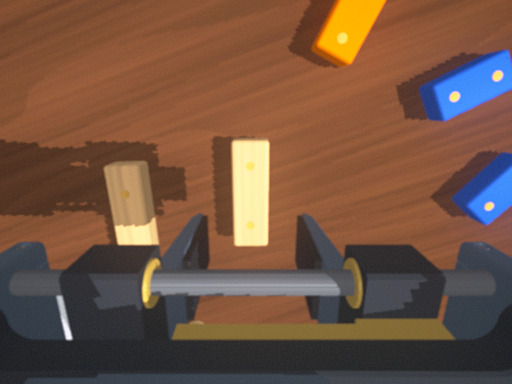

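The large block is at (251,193), spanning rows 140–245, aligned and midway between the fingers. The mask had merged with finger metal, and the block itself is fine.

Emit:
step_arm --pt "0 0 0 0.6 0.2 25 0.62" --pt "0 0 0 0 0 25 0.62" --pt "0 0 0 0 0 25 0.62" --pt "0 0 0 0 0 14 0.62" --pt "0 0 0 0 0 9 0.62" --pt "0 0 0 0 0 3 0.62" --pt "0 0 0 0 0 0 0" --pt "0 0 0 0 0 0 0"

```text
time_s: 18.5
ee_pos: [457.9, 213.8, 11.4]
ee_rot: [179.9, 0.1, 160.8]
force: [-0.2, -0.6, 0.0]
gripper_width: 39.2
gripper_force: 0.0
```

Emit:
step_arm --pt "0 0 0 0 0 0 0" --pt "0 0 0 0 0 0 0" --pt "0 0 0 0 0 0 0" --pt "0 0 0 0 0 -5 0" --pt "0 0 0 0 0 -20 0" --pt "0 0 0 0 0 -25 0" --pt "0 0 0 0 0 -25 0" --pt "0 0 0 0 0 -25 0"

```text
time_s: 19.5
ee_pos: [457.2, 213.6, 111.5]
ee_rot: [-180.0, -0.0, 160.8]
force: [-1.3, -0.2, -1.1]
gripper_width: 33.9
gripper_force: 25.0
```

```bash
python3 d.py 541.3 -53.3 110 174.7
```

```text
t 19.5 pos [457.2 213.6 111.5] [-1.7999e+02 -3.0000e-02  1.6079e+02] w 33.9 F [-1.3 -0.2 -1.1]
now-axes dx,dy -167.3 -224.3 dz 1.5 rz -13.9
after turn dx,dy -108.4 -257.9
```

Emit:
step_arm --pt "0 0 -7 0 0 0 0" --pt "0 0 -6.9 0 0 0 0" --pt "0 0 0 -8 -19 0 0" --pt "0 0 0 -15 -36 0 0" --pt "0 0 0 -20 -48 0 0" --pt "0 0 0 -20 -48 0 0" --pt "0 0 0 -20 -48 0 0" --pt "0 0 0 -15 -35 0 0"

```text
time_s: 20.5
ee_pos: [533.6, -30.4, 110.7]
ee_rot: [180.0, -0.0, 174.6]
force: [0.8, 0.1, 0.3]
gripper_width: 33.8
gripper_force: 25.0
```

Emit:
step_arm --pt "0 0 0 -8 -18 0 0" --pt "0 0 0 -2 -6 15 0" --pt "0 0 0 0 0 20 0" --pt "0 0 0 0 0 20 0" --pt "0 0 0 0 0 0 0" --pt "0 0 0 0 0 0 0" --pt "0 0 0 0 0 0 0" --pt "0 0 0 0 0 0 0"

```text
time_s: 21.5
ee_pos: [541.5, -53.1, 56.5]
ee_rot: [180.0, 0.1, 174.7]
force: [-0.2, -0.3, -0.2]
gripper_width: 34.0
gripper_force: 25.0
```

```bash
python3 d.py 541.3 -53.3 20 174.7; python3 wr.py w8 50
```

```text
t 21.5 pos [541.5 -53.1  56.5] [1.7999e+02 8.0000e-02 1.7470e+02] w 34.0 F [-0.2 -0.3 -0.2]
now-axes dx,dy 0.2 -0.2 dz 36.5 rz -0.0
after turn dx,dy 0.2 -0.2
cam [459. -45. 227.] axis [ 0.29 -0.03 -0.96]
[252. 305.] 599.6 -57.8 38.8 19.2 84.7
[436. 257.] 570.9 73.2 28.2 19.4 84.7
[ 11. 234.] 527.3 -215.8 29.3 17.2 -70.0
[131. 233.] 534.0 -135.0 43.1 29.2 -74.9
[252. 213.] 529.4 -51.5 79.0 36.7 -5.2
[453.  78.] 458.6 69.4 92.8 31.7 -17.4
```

View pics/w8.png

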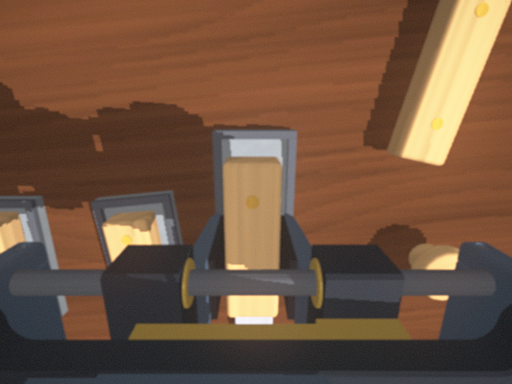

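The large block is held at (252,213) over its cradle. The rim corners at (214,131) and (297,131) put the pocket about 2 mm to the right, so I'll shift 1.2 mm and lower.

Emit:
step_arm --pt "0 0 0 0 1.2 12 0" --pt "0 0 0 0 0 12 0" --pt "0 0 0 0 0 8 0" --pt "0 0 0 0 0 4.5 0" --pt "0 0 0 0 0 0 0" --pt "0 0 0 0 0 0 0" --pt "0 0 0 0 0 0 0.62" --pt "0 0 0 0 0 0 0.62"

```text
time_s: 22.55
ee_pos: [541.4, -52.1, 19.3]
ee_rot: [180.0, 0.0, 174.7]
force: [-1.0, 0.2, 1.2]
gripper_width: 50.5
gripper_force: 0.0
```

Emit:
step_arm --pt "0 0 0 0 0 0 0.62" --pt "0 0 0 0 0 -10 0.62" --pt "0 0 0 0 0 -20 0.62" --pt "0 0 0 0 0 -30 0.62" --pt "0 0 0 0 0 -30 0.62" --pt "0 0 0 0 0 0 0.62" --pt "0 0 0 0 0 0 0.62" --pt "0 0 0 0 0 0 0.62"

```text
time_s: 23.55
ee_pos: [540.4, -52.0, 108.2]
ee_rot: [180.0, -0.1, 174.7]
force: [-0.4, 0.1, 0.8]
gripper_width: 56.3
gripper_force: 0.0
```

```bash
python3 d.py 449.5 91.5 110 162.4; python3 wr.py w9 20
```

```text
t 23.55 pos [540.4 -52.  108.2] [ 1.7999e+02 -1.4000e-01  1.7469e+02] w 56.3 F [-0.4  0.1  0.8]
now-axes dx,dy 103.8 134.4 dz -1.8 rz 12.3
after turn dx,dy 130.0 109.3
cam [459. -44. 279.] axis [ 0.29 -0.03 -0.96]
[410. 236.] 597.2 103.9 49.4 29.8 63.0
[ 42. 229.] 559.2 -262.1 79.3 50.8 -5.3
[155. 223.] 562.7 -148.4 63.9 41.9 0.4
[252. 197.] 544.6 -51.9 110.6 36.0 -5.3
[414.  74.] 450.4 91.7 125.9 36.0 -17.4
```

Emit:
step_arm --pt "0 0 6 0 0 0 0.62" --pt "0 0 6.3 0 0 -2 0.62" --pt "0 0 0 30 25 0 0.62" --pt "0 0 0 40 34 0 0.62" --pt "0 0 0 38 32 0 0.62" --pt "0 0 0 22 18 0 0.62" --pt "0 0 0 0 0 0 0.62" --pt "0 0 0 0 0 0 0.62"

```text
time_s: 24.6
ee_pos: [450.9, 90.8, 111.1]
ee_rot: [-180.0, 0.0, 162.4]
force: [0.7, -0.5, 0.4]
gripper_width: 56.5
gripper_force: 0.0
```

```bash
python3 d.py 449.5 91.5 10.5 162.4; python3 wr.py w10 12
```

```text
t 24.6 pos [450.9  90.8 111.1] [-1.7999e+02  2.0000e-02  1.6240e+02] w 56.5 F [ 0.7 -0.5  0.4]
now-axes dx,dy 1.5 0.3 dz 100.6 rz -0.0
after turn dx,dy 1.5 0.3
cam [372. 116. 282.] axis [ 0.28 -0.09 -0.96]
[296. 315.] 598.3 97.0 47.9 37.5 72.4
[265. 184.] 454.8 99.1 134.3 55.9 -18.1
```

Emit:
step_arm --pt "0 0 0 1 0.3 25 0.62" --pt "0 0 0 0 0 25 0.62" --pt "0 0 0 0 0 25 0.62" --pt "0 0 0 0 0 14 0.62" --pt "0 0 0 0 0 9 0.62" --pt "0 0 0 0 0 2.5 0.62" --pt "0 0 0 0 0 0 0" --pt "0 0 0 0 0 0 0"

```text
time_s: 25.65
ee_pos: [450.0, 91.9, 11.4]
ee_rot: [180.0, 0.1, 162.4]
force: [0.1, -0.1, -0.2]
gripper_width: 39.3
gripper_force: 0.0
```

Emit:
step_arm --pt "0 0 0 0 0 0 0" --pt "0 0 0 0 0 0 0" --pt "0 0 0 0 0 0 0" --pt "0 0 0 0 0 -5 0" --pt "0 0 0 0 0 -20 0" --pt "0 0 0 0 0 -25 0" --pt "0 0 0 0 0 -25 0" --pt "0 0 0 0 0 -25 0"

```text
time_s: 26.65
ee_pos: [449.1, 91.7, 111.5]
ee_rot: [-180.0, -0.0, 162.4]
force: [-0.1, 0.1, -1.3]
gripper_width: 34.0
gripper_force: 25.0
```

```bash
python3 d.py 556.5 -356.8 110 176.5
```

```text
t 26.65 pos [449.1  91.7 111.5] [-1.7999e+02 -3.0000e-02  1.6238e+02] w 34.0 F [-0.1  0.1 -1.3]
now-axes dx,dy -238.1 -395.0 dz 1.5 rz -14.1
after turn dx,dy -134.6 -441.1
```

Emit:
step_arm --pt "0 0 -7 0 0 0 0" --pt "0 0 -7.1 0 0 0 0" --pt "0 0 0 -5 -16 0 0" --pt "0 0 0 -10 -33 0 0" --pt "0 0 0 -14 -46 0 0" --pt "0 0 0 -14 -46 0 0" --pt "0 0 0 -14 -46 0 0" --pt "0 0 0 -14 -46 0 0"

```text
time_s: 27.65
ee_pos: [505.9, -147.8, 110.6]
ee_rot: [180.0, -0.0, 176.3]
force: [0.8, 0.1, -0.7]
gripper_width: 33.8
gripper_force: 25.0
```

Emit:
step_arm --pt "0 0 0 -14 -46 0 0" --pt "0 0 0 -14 -46 0 0" --pt "0 0 0 -14 -46 0 0" --pt "0 0 0 -12 -38 0 0" --pt "0 0 0 -7 -24 15 0" --pt "0 0 0 -2.6 -8 20 0" --pt "0 0 0 0 0 20 0" --pt "0 0 0 0 0 0 0"

```text
time_s: 28.65
ee_pos: [554.7, -355.3, 53.0]
ee_rot: [179.8, -0.3, 176.4]
force: [-1.1, -0.7, -0.1]
gripper_width: 33.7
gripper_force: 25.0
```

```bash
python3 d.py 556.5 -356.8 20 176.5; python3 wr.py w11 50
```

```text
t 28.65 pos [ 554.7 -355.3   53. ] [179.81  -0.31 176.44] w 33.7 F [-1.1 -0.7 -0.1]
now-axes dx,dy -1.9 -1.3 dz 33.0 rz -0.1
after turn dx,dy -1.9 -1.3
cam [ 473. -350.  224.] axis [ 0.29 -0.01 -0.96]
[258. 318.] 619.1 -353.7 49.8 36.5 86.3
[384. 210.] 547.5 -270.2 68.4 32.1 -5.2
[252. 205.] 536.2 -354.0 87.6 37.1 -4.2
```

View pics/w11.png

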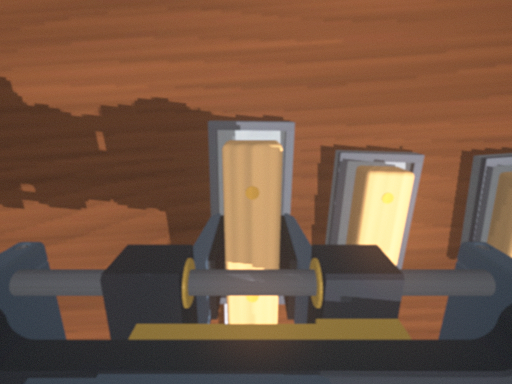

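The longest block is held at (252,205), with its cradle rim corners at (209,122) and (293,122), so it is well aligned. Lowering it now.

Emit:
step_arm --pt "0 0 0 0 0 0 0" --pt "0 0 0 0 0 16 0" --pt "0 0 0 0 0 12 0" --pt "0 0 0 0 0 5 0" --pt "0 0 0 0 0 3.3 0" --pt "0 0 0 0 0 0 0" --pt "0 0 0 0 0 0 0" --pt "0 0 0 0 0 0 0.62"

```text
time_s: 29.7
ee_pos: [557.0, -356.8, 19.7]
ee_rot: [-180.0, 0.0, 176.5]
force: [0.3, 0.0, -0.1]
gripper_width: 41.0
gripper_force: 0.0
```

Emit:
step_arm --pt "0 0 0 0 0 0 0.62" --pt "0 0 0 0 0 0 0.62" --pt "0 0 0 0 0 -10 0.62" --pt "0 0 0 0 0 -20 0.62" --pt "0 0 0 0 0 -30 0.62" --pt "0 0 0 0 0 -30 0.62" --pt "0 0 0 0 0 0 0.62" --pt "0 0 0 0 0 0 0.62"

```text
time_s: 30.7
ee_pos: [556.3, -356.3, 109.0]
ee_rot: [180.0, -0.1, 176.5]
force: [-0.9, -0.1, -0.7]
gripper_width: 57.0
gripper_force: 0.0
```

Emit:
step_arm --pt "0 0 0 30 0 -20 0.62" --pt "0 0 0 50 0 -20 0.62" --pt "0 0 0 50 0 -20 0.62" --pt "0 0 0 50 0 0 0.62" --pt "0 0 0 30 0 0 0.62" --pt "0 0 0 0 0 0 0.62" --pt "0 0 0 0 0 0 0.62" --pt "0 0 0 0 0 0 0.62"

```text
time_s: 31.7
ee_pos: [348.2, -343.9, 169.0]
ee_rot: [180.0, -0.0, 176.5]
force: [-0.4, -0.3, -0.2]
gripper_width: 56.6
gripper_force: 0.0
```

```bash
python3 - <<'E'
from h import *
from workcell import *
f=grab_frame("top");im=f["image"]
for r in rects(f,pale(im),20):print("P",*r)
big=cv2.resize(im,None,fx=4,fy=4,interpolation=cv2.INTER_CUBIC)
cv2.imwrite("pics/fin.png",big[420:1000,440:1760][::2,::2])
E
python3 wr.py w12 20
```

```text
P [278. 163.] 540.9 -52.6 108.8 37.0 -5.4
P [315. 154.] 562.8 -148.4 67.7 38.5 -0.1
P [360. 154.] 562.9 -262.0 87.6 39.4 -5.5
P [132. 142.] 594.6 321.9 43.9 41.9 89.9
P [397. 156.] 556.4 -357.5 129.7 41.0 -4.0
P [220. 139.] 602.2 95.4 47.3 46.1 0.3
P [170.  40.] 870.2 230.4 101.7 26.0 80.7
P [65. 27.] 905.8 511.0 101.5 24.2 -82.8
cam [ 266. -339.  340.] axis [ 0.29 -0.02 -0.96]
[256. 325.] 536.3 -348.5 136.9 67.5 86.6
```

View pics/fin.png

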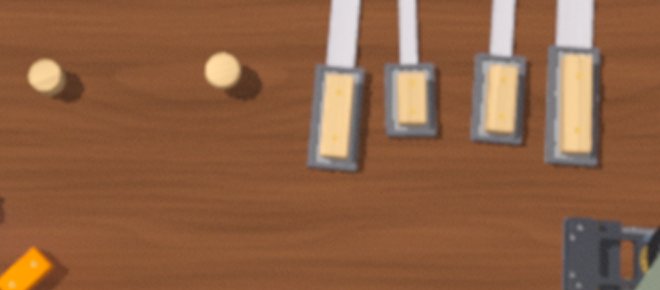

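View pics/w12.png

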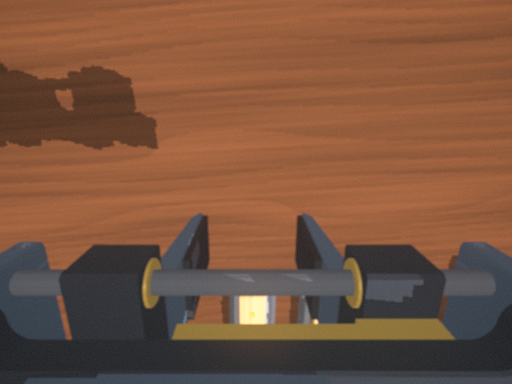

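The top view shows all four blocks inside their rims at (337,115), (411,97), (502,97) and (576,103), each within about 2 mm of its pocket centre. The stub (46,76) and knob (222,70) have not moved. The wrist view shows the gripper clear of everything. Handing in.

```bash
python3 -c "
from workcell import *
print(job_done())"
```

```text
the job is handed in; nothing more can be done
None
```

I laid all four blocks in their matching cradles, rivets up and within about 2 mm of pocket centre by the top camera; the stub and knob did not move, and I handed the job in after about 32 s (no verdict was returned).

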